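Sort the shaker's damping feet by feel

ROBOT

A 6-joint arm with a two-finger parallel gripper is mounted at the origin on the work surface. World frame = base frame: x ahead of the robot, y to its left, z up, the work surface at z = 0. Lengths are in m, angles in rad, forces in N, time in s.
With the tool pointing down it reaches from about 0.275 to 0.825 m from the base axis. Payload 5.2 kg.
Tool frame: the origin (TCP) lies between the finger pads; the fingertips stand 8 mm ahead of it and the grasp point (between the pads) lies 11 mm behind it; z points along the fingers, y is the line along which they close (so a half turn about z gives the same grasp; the last joint's range is limited). The gripper opens to 93 mm and grips with 3 to 60 N. Pads are 15 mm wide; open, the fingers measure 128 mm over their backs; the gripper's body (75 mm by 188 mm) begins 65 mm behind the grasp point.
Start: joints at [0.91, 0.259, 1.535, -0, 1.348, -0.203], TCP at [0.243, 0.493, 0.227] pointing down, gripper open.
Joint ranges: [-3.14, 3.14], [-0.91, 2.08], [0.19, 2.58], [-1.22, 4.36], [0.22, 2.71], [-3.12, 3.12]. Speed limits (rad/s): [2.57, 2.57, 3.14, 3.14, 3.14, 3.14].

INTERFACE

Orientations are given as a rotation vector (axis times angle).
In Python, from workcell import r, imaging gives the robot as it stands.
- The arm moves only by the tool arm_command, never from a script. Its argument "motion" is a list of rows, each a list of 6 numbers: the shift along the tool's x, y, z each as a share of 0.03 m, from -1 to 1, then the turn, a rotation vector about the tool's x, y, z each as a share of 0.08 rad, from -1 to 1. In form: [[x, y, z, ax, ay, az], ...]. A call has 1 to 8 rows; each row shifts and turns the commanded pose from where the row before left it, along the tool's axes as they then stand; what a row does not reach is not made up. A row lasts 1/8 s, in which the tool goes at most 62.5 mm and 10.7 degrees, less where a joint would pass 70% of its speed; a pose out of reach is approached as far as the arm can. A call with a number of a shift or a turn outside -1 to 1 is refused whole. A call with a gripper value outside its range is refused whole. "grip" is the opening, from -1 (shut) to 1 (fully open), so that 0 is half open, set as the call begins (left out, the last holds). The fingers move at their own pace and stop on an object; the grip force is fixed at half the most. Time passes only in rows, so rows that do not move let the fingers close. It gives the time, the measured TCP pose, the force, the opening and the grip force at its end, in the units of the state.
- r.get_obs(): the state, without advancing time (a new reading comes with each control period).
- imaging.read_camera(name): name is "scene" or "side" or "wrist"; returns the picture (384x512x3 uint8, red, green, blue); there is no depth.
- imaging.calibration(name): a dict with "fx", "fy", "cx", "cy" (pixels), "extrinsics" (4x4, takes a point from world to camera coordinates); the wrist camera has in their place "hand_eye" (4x4, takes a point from camera to tool coordinates, whose origin is the TCP and whose axes are the flange's). Camera axes: x right, y down, z forward; pixel columns grow to the right and rows downward; lengths in m; the calibration is good to about 2 mm. A picture is of the moment at which its call begins: read the wrist's pose just before it. calibration takes no time and is no camera call.
- r.finish_job(): hands the job in; it is judged then, once.
The state is a dict: "time": time; "joint_pos": joint angles; "dq": joint speeds; "tau": joint torques, N m; "eef_pos": TCP position; "eef_rot": TCP orientation; "ft_force": force on the tool from outside, world axes, zero at the start; "wrist_torque": the same for the moment, N m; "finger_gap": opening from 0.0 (shut) to 1.0 (fully open); "gripper_force": force on a finger pad.
Only numpy, scipy, OpenCV 4.12 (cv2) and the standard library are available. Lean on these libraries where they do the work, as an engineer would, in place of code of your own. Each camera call takes 0.05 s, during which the arm holds its last target. There are 200 camera calls.

TASK

Test the three shaker feet where they stand on the rack, in turn from the robot's left to its right: press each one's rubber button straight down about 5 mm, half of its travel, hold it a moment and feel how hard it pushes back, never pressing a button right down to its stop. Then stand the softest (perished) foot in the square tray and the stiffest in the round dish, each upright and clear of the walls, and leave the medium one in its place on the rack. Do not disturb the other things on the bench.

Things in the scene. Friction and masses are not known exactly. Their poses are not given: they have to be found in the camera images.
- place_left (a point): Left place of the rack (robot's left, +y): the point half-way up the steel cup of the foot standing there at the start, 23 mm above the table; it belongs to the rack and does not follow the foot. The foot's underside, on the rack, is 17 mm below this point, the top of its rubber button 31 mm above. z up, y along the rack to the left. Which foot stands where changes from run to run.
- place_middle (a point): The same for the middle place, 110 mm from the left one. The three feet look alike: a round steel cup, diameter 46, height 34 mm, with plain vertical sides to grasp, out of whose top a black rubber button, diameter 34 mm, stands up 14 mm; 48 mm high in all, about 0.18 kg.
- place_right (a point): The same for the right place (-y), 110 mm from the middle one. Pressed straight down, a foot's button sinks into its cup on a spring; full travel 10 mm. Resistance grows steadily from about 1 N at first touch; 5 mm down the softest pushes back with about 4 N, the medium one 8 N, the stiffest 14 N. That is the only difference.
- rack: Flat aluminium strip, 60 x 320 x 6 mm, fixed, with three places in a row for the feet (no recess: they just stand on it). Origin at the centre of its underside, y along its length towards the robot's left, z up.
- tray: Square grey plastic tray, 140 x 140 mm outside, 22 mm high, walls 4 mm, floor 4 mm thick, fixed. Origin at the centre of its underside on the table, axes along its sides, z up.
- dish: Round shallow steel dish, rim diameter 140 mm, 12 mm high, wall 3 mm, floor 4 mm thick and 126 mm wide, fixed. Origin at the centre of its underside on the table, z up.
- reagent_bottle: Bystander, to be left alone: upright glass bottle with a blue cap, diameter 64, height 130 mm. Origin at the centre of its underside.
- vial: Bystander, to be left alone: small amber jar, diameter 26, height 45 mm, standing between tray and dish. Origin at the centre of its underside.
- beaker: Bystander, to be left alone: open glass beaker, rim diameter 72, height 90 mm. Origin at the centre of its underside.
- weight: Bystander, to be left alone: brass balance weight with a small knob, diameter 36, height 47 mm. Origin at the centre of its underside.
There are look-alikes about, which are no part of the job. Of the things that look like the tray, take the one that is nearest to the robot's base at the start.

How it is judged:
By the outcome, as a careful person would: the job done as asked, in the order asked, and still so for the second after the job is handed in, with the robot touching nothing.
It also fails if it takes over 64 s, if anything falls off the work surface, if the arm or the gripper's body presses on something with over 40 N, if the wrist force passes 120 N, or if a joint passes its speed limit or range.

## Working session

There is one attempt and no reset: what is moved stays moved. The work goes in short steps, Python scripts to look and compute and a tool call to move; the robot and the scene stay as the last step left them, time stands still between calls to the robot, and variables do not carry over. Pictures are saved under pics/ and viewed, at most 10 in all, crops included, and the job is handed in when it is done.

Besides the shell and the picture viewer there is one more tool, called after "Emit:" as name(argument=value, ...) on one line, values as JSON. arm_command: Moves the arm, as the interface text tells. Its arguments: {"type":"object","properties":{"motion":{"type":"array"},"grip":{"type":"number"}},"required":["motion"]}

```bash
mkdir -p pics; ls; python3 - <<'E'
from workcell import r, imaging
import cv2,numpy as np
o=r.get_obs();print({k:np.round(v,3).tolist() for k,v in o.items()})
for n in("scene","side","wrist"):
    cv2.imwrite(f"pics/{n}0.png",imaging.read_camera(n)[:,:,::-1])
    print(n,{k:np.round(v,4).tolist() for k,v in imaging.calibration(n).items()})
a=cv2.imread("pics/scene0.png");cv2.imwrite("pics/scene0b.png",cv2.resize(a,(800,600),interpolation=cv2.INTER_CUBIC))
a=cv2.imread("pics/side0.png");cv2.imwrite("pics/side0b.png",cv2.resize(a,(800,600),interpolation=cv2.INTER_CUBIC))
E
```

```text
pics
{'time': 0.0, 'joint_pos': [0.91, 0.259, 1.536, 0.0, 1.348, -0.203], 'dq': [0.001, -0.001, 0.001, 0.003, -0.0, 0.001], 'tau': [-0.001, -43.728, -28.401, 0.072, 0.041, -0.0], 'eef_pos': [0.243, 0.493, 0.226], 'eef_rot': [-0.713, -3.059, 0.003], 'ft_force': [-0.665, 0.037, -0.104], 'wrist_torque': [0.017, 0.017, -0.043], 'gripper_force': 0.0, 'finger_gap': 0.997}
scene {'fx': 351.6213, 'fy': 351.6213, 'cx': 250.51, 'cy': 192.3719, 'extrinsics': [[0.0221, 0.9997, -0.0087, 0.1129], [0.5326, -0.0191, -0.8462, -0.2538], [-0.8461, 0.0141, -0.5329, 1.7719], [0.0, 0.0, 0.0, 1.0]]}
side {'fx': 422.2467, 'fy': 422.2467, 'cx': 252.4333, 'cy': 194.4369, 'extrinsics': [[0.9764, -0.2158, 0.0027, -0.5302], [-0.1101, -0.5092, -0.8536, 0.0332], [0.1856, 0.8331, -0.521, 1.3238], [0.0, 0.0, 0.0, 1.0]]}
wrist {'fx': 272.5419, 'fy': 272.5419, 'cx': 256.9214, 'cy': 195.6008, 'hand_eye': [[0.0002, -0.9606, -0.278, 0.0758], [1.0, -0.0, 0.0008, -0.0002], [-0.0008, -0.278, 0.9606, -0.1583], [0.0, 0.0, 0.0, 1.0]]}
```

View pics/scene0b.png

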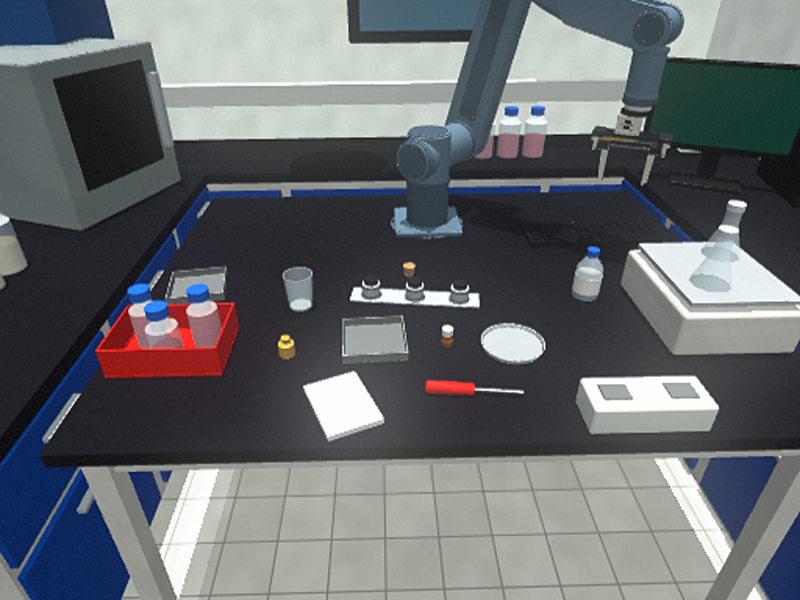

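View pics/side0b.png

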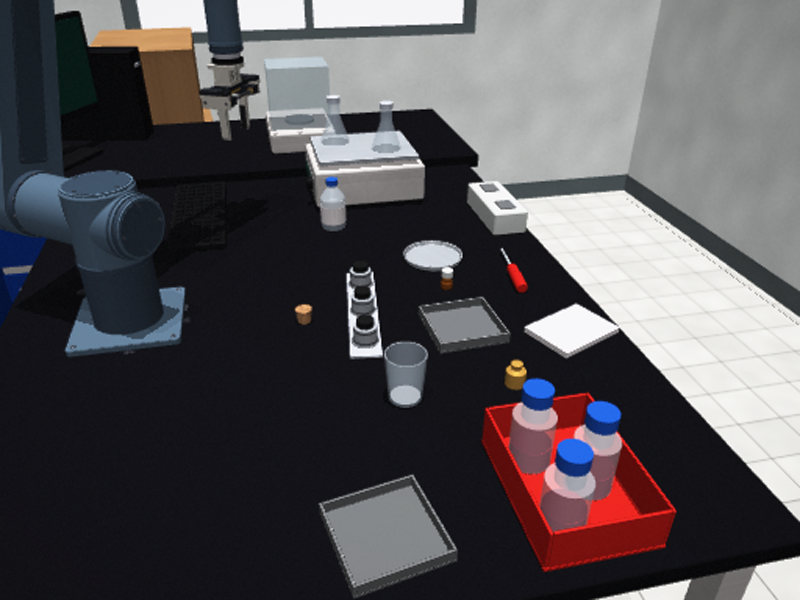

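The scene picture, at 1.5625 times native size, shows:
- **Feet:** buttons at (371,281), (415,285) and (459,287). The camera faces the robot, so the robot's left is on the image right.
- **Tray-like things:** (375,338) and (197,285).
- **Dish:** (513,343).
- **Bystanders:** vial (447,335), beaker (298,288), weight (286,346), bottle (588,273).
- **Not part of the job:** cork (409,269), white plate (343,404), and the two-pad block (648,404).

I'll measure next.

```bash
cat > h.py <<'E'
import numpy as np, cv2
from workcell import r, imaging
from scipy.spatial.transform import Rotation as R
def onplane(n,uv,z):
    c=imaging.calibration(n);E=np.array(c["extrinsics"])
    d=E[:3,:3].T@np.array([(uv[0]-c["cx"])/c["fx"],(uv[1]-c["cy"])/c["fy"],1]);o=-E[:3,:3].T@E[:3,3]
    return (o+d*(z-o[2])/d[2])[:2].round(4)
def proj(n,p):
    c=imaging.calibration(n);E=np.array(c["extrinsics"]);q=E[:3,:3]@p+E[:3,3]
    return q[:2]/q[2]*[c["fx"],c["fy"]]+[c["cx"],c["cy"]]
E
python3 - <<'E'
from h import *
S=lambda n,u,v,z:onplane(n,(u/1.5625,v/1.5625),z)
print("near tray?",S("scene",375,340,.004),"far",S("scene",197,285,.004),S("side",387,533,.004),S("side",464,326,.004))
print("dish",S("scene",513,343,.012),S("side",433,255,.012))
for a in((371,281),(415,285),(459,287)):print("foot",S("scene",*a,.054))
for a in((365,322),(363,292),(360,267)):print("foot side",S("side",*a,.054))
for k,a,z in(("vial",(447,328),.045),("beaker",(299,270),.09),("weight",(286,337),.047),("bottle",(593,250),.13),("cork",(409,265),.02)):print(k,S("scene",*a,z))
a=cv2.imread("pics/scene0.png")[165:240,205:365];cv2.imwrite("pics/c1.png",cv2.resize(a,None,fx=5,fy=5,interpolation=cv2.INTER_CUBIC))
b=cv2.imread("pics/side0.png")[145:235,190:340];cv2.imwrite("pics/c2.png",cv2.resize(b,None,fx=5,fy=5,interpolation=cv2.INTER_CUBIC))
E
```

```text
near tray? [ 0.6419 -0.1637] far [ 0.3837 -0.6298] [ 0.395 -0.624] [ 0.6467 -0.1674]
dish [0.674  0.1372] [0.6634 0.1262]
foot [ 0.466  -0.1729]
foot [ 0.4892 -0.0663]
foot [0.5025 0.0386]
foot side [ 0.4456 -0.1878]
foot side [ 0.4613 -0.0788]
foot side [0.4736 0.0262]
vial [ 0.6592 -0.0067]
beaker [ 0.4689 -0.3451]
weight [ 0.6834 -0.351 ]
bottle [0.4694 0.3588]
cork [ 0.3251 -0.0724]
```

View pics/c1.png

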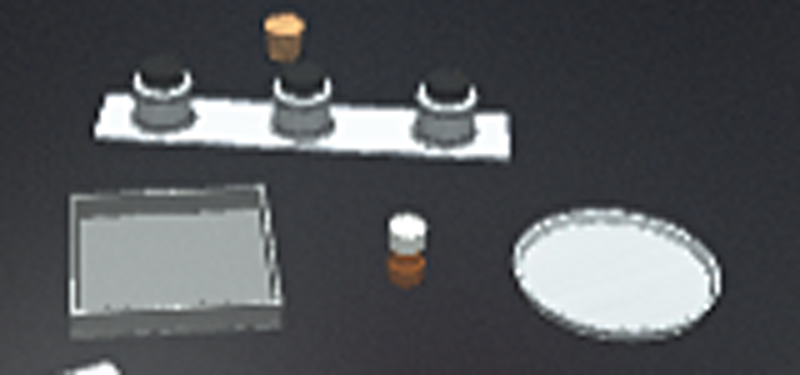

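View pics/c2.png

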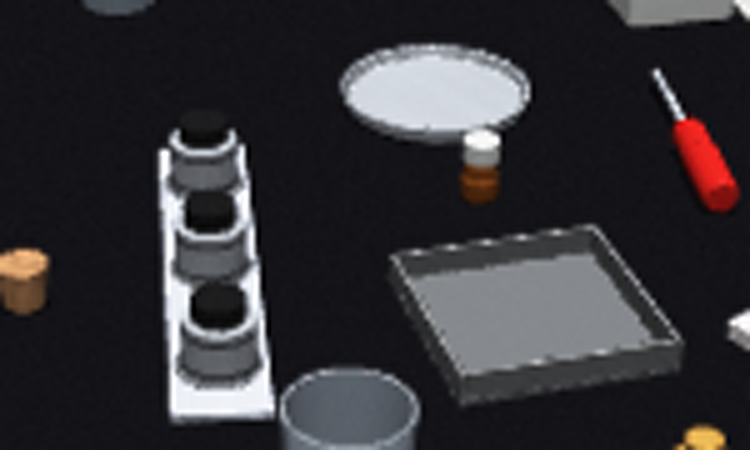

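Crop 1 (scene, 5x) and crop 2 (side, 5x) show the three feet on the rack, the near tray, the dish and the vial between them. Both views put the two look-alike trays at about 0.665 m and 0.738 m from the base. The near one, in line with the rack, is the right tray. Next I'll triangulate from both views.

```bash
python3 - <<'E'
from h import *
A=lambda p:onplane
def c1(u,v,z):return onplane("scene",(205+(u+.5)/5-.5,165+(v+.5)/5-.5),z)
def c2(u,v,z):return onplane("side",(190+(u+.5)/5-.5,145+(v+.5)/5-.5),z)
def s(l):print(*l)
for n,a,b,z in(("R top",(163,68),(219,302),.054),("M",(303,74),(211,211),.054),("L",(447,81),(204,126),.054),
 ("Rrim",(162,84),(220,326),.040),("Mrim",(302,90),(212,237),.04),("Lrim",(447,97),(204,145),.04),
 ("dish",(617,270),(435,90),.012),
 ("t1",(70,197),(460,378),.022),("t2",(268,186),(390,256),.022),("t3",(282,303),(598,227),.022),("t4",(70,313),(683,342),.022),
 ("k1",(107,95),(170,414),.006),("k2",(510,113),(162,150),.006),("k3",(510,155),(244,146),.006),("k4",(97,135),(272,405),.006),
 ("vialtop",(407,222),(483,140),.045)):
    p,q=c1(*a,z),c2(*b,z);print(n,p,q,((p+q)/2).round(4))
E
```

```text
R top [ 0.4533 -0.1739] [ 0.446 -0.182] [ 0.4496 -0.178 ]
M [ 0.4666 -0.0665] [ 0.4598 -0.078 ] [ 0.4632 -0.0723]
L [0.4812 0.0422] [0.4749 0.0338] [0.478 0.038]
Rrim [ 0.4538 -0.1751] [ 0.4456 -0.1861] [ 0.4497 -0.1806]
Mrim [ 0.4669 -0.0671] [ 0.4587 -0.0861] [ 0.4628 -0.0766]
Lrim [0.4815 0.043 ] [0.4744 0.033 ] [0.478 0.038]
dish [0.6688 0.1372] [0.6629 0.1312] [0.6659 0.1342]
t1 [ 0.5813 -0.2405] [ 0.5756 -0.242 ] [ 0.5784 -0.2412]
t2 [ 0.5721 -0.0975] [ 0.5692 -0.1032] [ 0.5707 -0.1004]
t3 [ 0.7109 -0.094 ] [ 0.7092 -0.0969] [ 0.7101 -0.0955]
t4 [ 0.717  -0.2331] [ 0.7149 -0.2342] [ 0.716  -0.2336]
k1 [ 0.4117 -0.2208] [ 0.4096 -0.2195] [ 0.4106 -0.2202]
k2 [0.4512 0.0986] [0.4543 0.0937] [0.4528 0.0962]
k3 [0.5123 0.089 ] [0.5117 0.0873] [0.512  0.0882]
k4 [ 0.4723 -0.2264] [ 0.4687 -0.2233] [ 0.4705 -0.2248]
vialtop [ 0.6538 -0.0064] [ 0.6569 -0.0086] [ 0.6554 -0.0075]
```

Estimates:
- **Rack:** centre about (0.462,-0.067), running along (0.13,0.99).
- **Feet:** about L (0.477,0.039), M (0.463,-0.070), R (0.449,-0.179).

I'll swing over the rack, turn the tool to line up with it and close the fingers, then look with the wrist camera.

Emit:
arm_command(motion=[[-0.3,-1,0,0,0,-1],[-0.3,-1,0,0,0,-1],[-0.3,-1,0,0,0,-1],[-0.4,-1,0,0,0,-1],[-0.5,-1,0,0,0,-0.1],[-0.5,-1,0,0,0,0],[-0.5,-1,0,0,0,0],[-0.5,-1,0,0,0,0]], grip=-1)

```text
time: 1.15
eef_pos: [0.284, 0.2402, 0.2266]
eef_rot: [-0.203, -3.135, 0.0]
ft_force: [0.4, -0.0, -0.4]
finger_gap: 0.193
gripper_force: 0.0
```

Emit:
arm_command(motion=[[-0.5,-1,0,0,0,0],[-0.5,-1,0,0,0,0],[-0.5,-1,0,0,0,0],[-0.5,-1,0,0,0,0],[-0.5,-1,0,0,0,0],[-0.5,-1,0,0,0,0],[-0.5,-0.5,0,0,0,0],[0,0,0,0,0,0]])

```text
time: 2.15
eef_pos: [0.3632, 0.0334, 0.2265]
eef_rot: [-0.208, -3.134, -0.0]
ft_force: [0.3, -0.7, 0.6]
finger_gap: 0.002
gripper_force: 0.0
```

Emit:
arm_command(motion=[[-1,-0.5,0,0,0,0],[-1,-0.5,0,0,0,0],[-1,-0.5,0,0,0,0],[-0.5,-0.2,0,0,0,0],[0,0,0,0,0,0],[0,0,0,0,0,0]])

```text
time: 2.9
eef_pos: [0.4592, -0.0289, 0.2265]
eef_rot: [-0.203, -3.134, -0.001]
ft_force: [-1.2, 1.0, 0.3]
finger_gap: 0.008
gripper_force: 0.0
```

```bash
cat >> h.py <<'E'
def wpose():
    o=r.get_obs();T=np.eye(4);T[:3,:3]=R.from_rotvec(o["eef_rot"]).as_matrix();T[:3,3]=o["eef_pos"];return T
def wplane(T,uv,z):
    c=imaging.calibration("wrist");W=T@np.array(c["hand_eye"])
    d=W[:3,:3]@np.array([(uv[0]-c["cx"])/c["fx"],(uv[1]-c["cy"])/c["fy"],1]);o=W[:3,3]
    return (o+d*(z-o[2])/d[2])[:2].round(4)
def wshot(name):
    T=wpose();im=imaging.read_camera("wrist")[:,:,::-1];np.save(f"pics/{name}.npy",T)
    cv2.imwrite(f"pics/{name}.png",cv2.resize(im,(800,600),interpolation=cv2.INTER_CUBIC));return T
E
python3 -c "
from h import *
print(wshot('w1').round(3))"
```

```text
[[-0.992  0.129 -0.001  0.459]
 [ 0.129  0.992  0.001 -0.029]
 [ 0.001  0.    -1.     0.227]
 [ 0.     0.     0.     1.   ]]
```

View pics/w1.png

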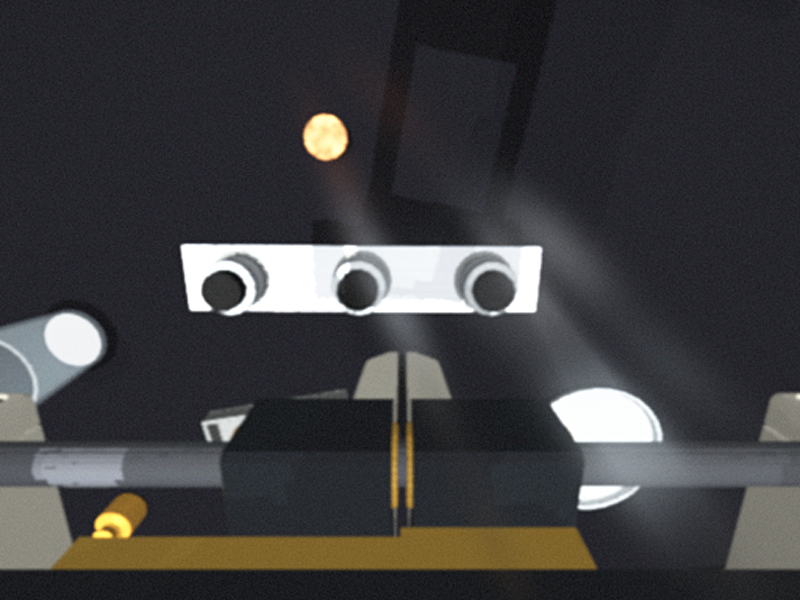

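The wrist view, with image right being +y, shows button tops at R (224,290), M (357,288) and L (494,290). The rack corners are at (181,245), (542,247), (536,312) and (190,310). The dish rim is at about (603,449), and the cork at (325,136) is well clear.

```bash
python3 - <<'E'
from h import *
T=np.load("pics/w1.npy");w=lambda u,v,z:wplane(T,(u/1.5625,v/1.5625),z)
for n,a,z in(("R",(224,290),.054),("M",(357,288),.054),("L",(494,290),.054),("k",(181,245),.006),("k",(542,247),.006),("k",(536,312),.006),("k",(190,310),.006),("dish",(603,449),.012)):print(n,w(*a,z))
K=np.mean([w(181,245,.006),w(542,247,.006),w(536,312,.006),w(190,310,.006)],0);print("rack c",K)
E
```

```text
R [ 0.4475 -0.1709]
M [ 0.4595 -0.0651]
L [0.4753 0.0434]
k [ 0.4115 -0.2207]
k [0.4546 0.0976]
k [0.5146 0.0898]
k [ 0.4713 -0.2287]
dish [0.6663 0.1492]
rack c [ 0.463  -0.0655]
```

Agreed estimates: L (0.477,0.043), M (0.463,-0.066), R (0.449,-0.175). I'll move over L and down to about 10 mm above the button.

Emit:
arm_command(motion=[[-0.1,1,0.5,0,0,0],[-0.15,1,1,0,0,0],[0,0.45,1,0,0,0],[0,0,1,0,0,0],[0,0,1,0,0,0],[0,0,0.6,0,0,0],[0,0,0,0,0,0],[0,0,0,0,0,0]])

```text
time: 3.95
eef_pos: [0.4775, 0.0422, 0.0746]
eef_rot: [0.203, 3.134, -0.0]
ft_force: [0.0, 0.6, 0.6]
finger_gap: 0.005
gripper_force: 0.0
```

Emit:
arm_command(motion=[[0,0,0.3,0,0,0],[0,0,0.1,0,0,0],[0,0,0.1,0,0,0],[0,0,0,0,0,0],[0,0,0,0,0,0]])

```text
time: 4.58
eef_pos: [0.4773, 0.042, 0.0593]
eef_rot: [0.204, 3.135, -0.0]
ft_force: [-2.6, 0.5, 7.9]
finger_gap: 0.008
gripper_force: 4.1
```

Emit:
arm_command(motion=[[0,0,0.05,0,0,0],[0,0,0.04,0,0,0],[0,0,0,0,0,0],[0,0,0,0,0,0]])

```text
time: 5.08
eef_pos: [0.4774, 0.042, 0.0572]
eef_rot: [0.204, 3.134, -0.0]
ft_force: [-3.6, 0.0, 13.7]
finger_gap: 0.005
gripper_force: 6.9
```

Emit:
arm_command(motion=[[0,0,0,0,0,0],[0,0,0,0,0,0],[0,0,0,0,0,0],[0,0,0,0,0,0]])

```text
time: 5.58
eef_pos: [0.4774, 0.042, 0.0572]
eef_rot: [0.203, 3.134, -0.0]
ft_force: [-4.5, 1.0, 14.1]
finger_gap: 0.006
gripper_force: 6.8
```

Emit:
arm_command(motion=[[0,0,-0.3,0,0,0],[0,0,-0.6,0,0,0],[0,-0.8,-0.1,0,0,0],[0,-1,0,0,0,0],[0,-1,0,0,0,0],[0,-0.85,0,0,0,0],[0,0,0.3,0,0,0],[0,0,0,0,0,0]])

```text
time: 6.58
eef_pos: [0.4623, -0.0658, 0.076]
eef_rot: [-0.205, -3.133, -0.002]
ft_force: [0.4, 0.5, 0.7]
finger_gap: 0.008
gripper_force: 0.0
```

L pushes back with 14.1 N at about 4.8 mm, so it is the stiffest. Next is the middle one.

Emit:
arm_command(motion=[[0,0,0.3,0,0,0],[0,0,0.2,0,0,0],[0,0,0.09,0,0,0],[0,0,0,0,0,0],[0,0,0,0,0,0]])

```text
time: 7.2
eef_pos: [0.463, -0.0661, 0.0595]
eef_rot: [-0.203, -3.135, -0.001]
ft_force: [-0.5, 3.1, 5.0]
finger_gap: 0.003
gripper_force: 2.4
```

Emit:
arm_command(motion=[[0,0,0.04,0,0,0],[0,0,0.02,0,0,0],[0,0,0,0,0,0],[0,0,0,0,0,0]])

```text
time: 7.7
eef_pos: [0.463, -0.066, 0.0578]
eef_rot: [0.204, 3.135, 0.001]
ft_force: [-1.8, 3.7, 7.4]
finger_gap: 0.01
gripper_force: 3.5
```

Emit:
arm_command(motion=[[0,0,0.025,0,0,0],[0,0,0,0,0,0],[0,0,0,0,0,0],[0,0,0,0,0,0],[0,0,0,0,0,0],[0,0,0,0,0,0]])

```text
time: 8.45
eef_pos: [0.463, -0.066, 0.0572]
eef_rot: [0.204, 3.135, 0.001]
ft_force: [-0.8, 4.2, 8.2]
finger_gap: 0.002
gripper_force: 3.9
```

Emit:
arm_command(motion=[[0,0,-0.3,0,0,0],[0,0,-0.6,0,0,0],[0,-0.8,-0.1,0,0,0],[0,-1,0,0,0,0],[0,-1,0,0,0,0],[0,-0.85,0,0,0,0],[0,0,0.3,0,0,0],[0,0,0,0,0,0]])

```text
time: 9.45
eef_pos: [0.4481, -0.1743, 0.0768]
eef_rot: [-0.204, -3.133, -0.002]
ft_force: [0.4, 1.0, 0.1]
finger_gap: 0.005
gripper_force: 0.0
```

The middle one gives 8.2 N, so it is the medium. Next is the right one.

Emit:
arm_command(motion=[[0,0,0.3,0,0,0],[0,0,0.2,0,0,0],[0,0,0.09,0,0,0],[0,0,0,0,0,0],[0,0,0,0,0,0]])

```text
time: 10.07
eef_pos: [0.4489, -0.1749, 0.0601]
eef_rot: [-0.203, -3.135, -0.0]
ft_force: [-0.1, 1.7, 2.3]
finger_gap: 0.003
gripper_force: 1.0
```

Emit:
arm_command(motion=[[0,0,0.04,0,0,0],[0,0,0.02,0,0,0],[0,0,0,0,0,0],[0,0,0,0,0,0],[0,0,0,0,0,0],[0,0,0,0,0,0]])

```text
time: 10.82
eef_pos: [0.449, -0.1751, 0.0582]
eef_rot: [0.204, 3.135, 0.0]
ft_force: [-0.0, 2.1, 2.7]
finger_gap: 0.003
gripper_force: 1.5
```

Emit:
arm_command(motion=[[0,0,0.04,0,0,0],[0,0,0,0,0,0],[0,0,0,0,0,0],[0,0,0,0,0,0],[0,0,0,0,0,0],[0,0,0,0,0,0]])

```text
time: 11.58
eef_pos: [0.449, -0.1751, 0.057]
eef_rot: [0.204, 3.135, -0.0]
ft_force: [-0.3, 3.2, 3.2]
finger_gap: 0.004
gripper_force: 1.9
```

Emit:
arm_command(motion=[[0,0,-0.3,0,0,0],[0,0,-0.6,0,0,0],[0,0,-0.6,0,0,0],[0,0,0,0,0,0]])

```text
time: 12.08
eef_pos: [0.4498, -0.1761, 0.1034]
eef_rot: [0.204, 3.132, -0.004]
ft_force: [0.5, -0.7, 0.5]
finger_gap: 0.007
gripper_force: 0.0
```

Emit:
arm_command(motion=[[0,0,0,0,0,0],[0,0,0,0,0,0],[0,0,0,0,0,0]], grip=0.8)

```text
time: 12.45
eef_pos: [0.4486, -0.1749, 0.1014]
eef_rot: [-0.204, -3.134, -0.001]
ft_force: [0.1, 0.3, 0.7]
finger_gap: 0.275
gripper_force: 0.0
```

R gives 3.2 N plus side-load at 5.0 mm, so it is the softest. While the fingers open I'll check centring from close up.

Emit:
arm_command(motion=[[0,0,0,0,0,0],[0,0,0,0,0,0],[0,0,0,0,0,0],[0,0,0,0,0,0],[0,0,0,0,0,0],[0,0,0,0,0,0]])

```text
time: 13.2
eef_pos: [0.4489, -0.1751, 0.102]
eef_rot: [0.204, 3.135, -0.0]
ft_force: [-0.6, -0.4, 1.0]
finger_gap: 0.886
gripper_force: 0.0
```

```bash
python3 -c "
from h import *
print(wshot('w2')[:3,3].round(4), r.get_obs()['finger_gap'])"
```

```text
[ 0.4489 -0.1751  0.102 ] 0.8916707933472068
```

View pics/w2.png

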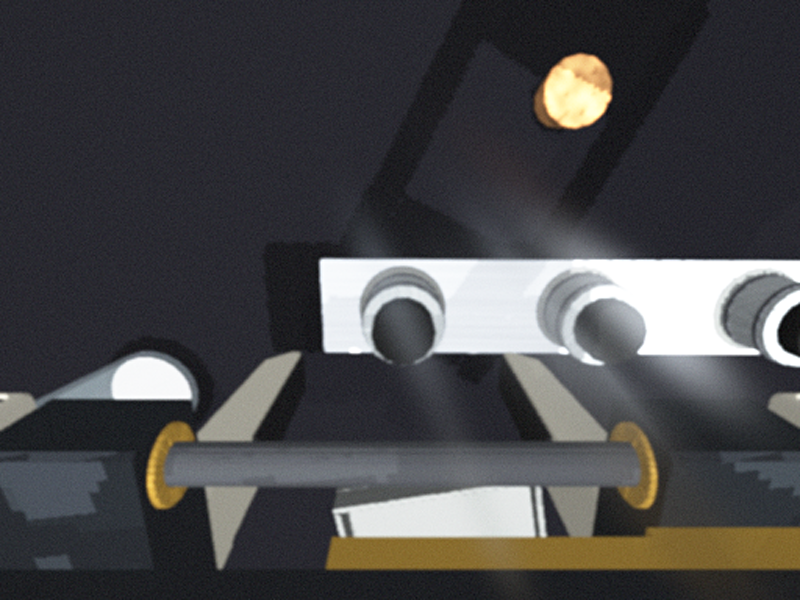

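In the wrist view, R's button top is at (403,332), centred between the open fingertips at (295,352) and (510,355). M's is at (610,330).

```bash
python3 - <<'E'
from h import *
T=np.load("pics/w2.npy")
for p,z in (((403,332),.054),((403,323),.04),((610,330),.054)):print(wplane(T,(p[0]/1.5625,p[1]/1.5625),z))
print(proj("scene",np.array([.644,-.167,.004]))*1.5625)
E
```

```text
[ 0.4469 -0.1746]
[ 0.4467 -0.1745]
[ 0.4595 -0.0691]
[373.53013625 340.59016608]
```

The foot is within 2 mm of the estimate. I'll descend and grasp.

Emit:
arm_command(motion=[[0.03,0,0.8,0,0,0],[0,0,1,0,0,0],[0,0,0.7,0,0,0],[0,0,0.2,0,0,0],[0,0,0,0,0,0],[0,0,0,0,0,0]])

```text
time: 14.0
eef_pos: [0.4487, -0.1754, 0.0218]
eef_rot: [0.204, 3.134, -0.001]
ft_force: [0.3, 0.1, -0.4]
finger_gap: 0.901
gripper_force: 0.0
```

Emit:
arm_command(motion=[[0,0,0,0,0,0],[0,0,0,0,0,0],[0,0,0,0,0,0],[0,0,0,0,0,0],[0,0,0,0,0,0],[0,0,0,0,0,0]], grip=-1)

```text
time: 14.75
eef_pos: [0.448, -0.1749, 0.021]
eef_rot: [-0.204, -3.135, -0.0]
ft_force: [-0.3, 0.4, 2.5]
finger_gap: 0.49
gripper_force: 30.0
```

Gripped, with 45.6 mm between the pads. I'll lift and carry it to the tray centre at (0.644,-0.167).

Emit:
arm_command(motion=[[0,0,-0.5,0,0,0],[0,0,-1,0,0,0],[-0.3,0.05,-0.7,0,0,0],[-0.8,0.15,0,0,0,0],[-1,0.2,0,0,0,0],[-1,0.2,0,0,0,0],[-1,0.2,0,0,0,0],[-1,0.15,0,0,0,0]])

```text
time: 15.75
eef_pos: [0.6043, -0.1663, 0.0877]
eef_rot: [-0.203, -3.135, 0.0]
ft_force: [0.2, -0.2, -2.6]
finger_gap: 0.489
gripper_force: 30.0
```

Emit:
arm_command(motion=[[-0.9,0.1,0,0,0,0],[-0.4,0.05,0,0,0,0],[0,0,0.5,0,0,0],[0,0,0.5,0,0,0],[0,0,0,0,0,0]])

```text
time: 16.38
eef_pos: [0.6401, -0.1665, 0.0545]
eef_rot: [-0.204, -3.13, -0.003]
ft_force: [-0.0, 0.5, -1.6]
finger_gap: 0.487
gripper_force: 30.0
```

```bash
python3 - <<'E'
from h import *
ims=[]
for n in("scene","side"):
    im=imaging.read_camera(n)[:,:,::-1]
    im=im[150:240,200:365] if n=="scene" else im[130:235,195:345]
    ims.append(cv2.resize(im,None,fx=4,fy=4,interpolation=cv2.INTER_CUBIC)[:,:400 if n=="scene" else 600])
h=max(i.shape[0] for i in ims)
o=np.zeros((h,800,3),np.uint8);o[:ims[0].shape[0],:350]=ims[0][:,:350];o[:ims[1].shape[0],350:800]=ims[1][:,150:600]
cv2.imwrite("pics/p1.png",o);print(wpose()[:3,3])
E
```

```text
[ 0.64187933 -0.16709329  0.05655704]
```

View pics/p1.png

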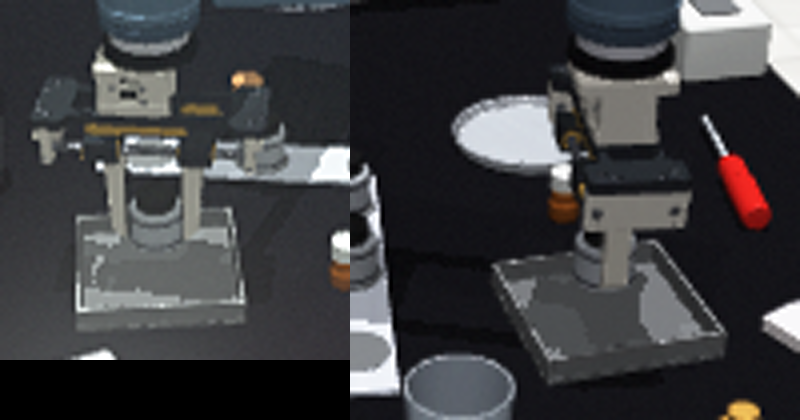

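The scene and side crops show the foot held upright over the middle of the tray: scene (157,220), side (605,262). Lowering now.

Emit:
arm_command(motion=[[0,0,0.7,0,0,0],[0,0,0.4,0,0,0],[0,0,0.08,0,0,0],[0,0,0,0,0,0],[0,0,0,0,0,0]])

```text
time: 17.1
eef_pos: [0.6432, -0.1674, 0.0224]
eef_rot: [0.204, 3.134, -0.001]
ft_force: [-1.1, -0.4, -2.1]
finger_gap: 0.488
gripper_force: 30.0
```

Emit:
arm_command(motion=[[0,0,0.05,0,0,0],[0,0,0.03,0,0,0],[0,0,0.02,0,0,0],[0,0,0,0,0,0],[0,0,0,0,0,0]])

```text
time: 17.73
eef_pos: [0.6428, -0.1672, 0.0191]
eef_rot: [0.204, 3.135, -0.0]
ft_force: [-2.8, 0.7, 4.0]
finger_gap: 0.491
gripper_force: 30.0
```

Seated. Opening moderately and lifting off.

Emit:
arm_command(motion=[[0,0,0,0,0,0],[0,0,0,0,0,0],[0,0,0,0,0,0],[0,0,0,0,0,0],[0,0,0,0,0,0]], grip=0.5)

```text
time: 18.35
eef_pos: [0.6427, -0.1672, 0.0185]
eef_rot: [-0.204, -3.135, 0.0]
ft_force: [-0.2, -0.8, -0.1]
finger_gap: 0.746
gripper_force: 0.0
```

Emit:
arm_command(motion=[[0,0,-0.3,0,0,0],[0,0,-0.7,0,0,0],[0,0,-1,0,0,0],[0,0,-1,0,0,0],[0,0,0,0,0,0]])

```text
time: 18.98
eef_pos: [0.6447, -0.1679, 0.1123]
eef_rot: [0.203, 3.129, -0.004]
ft_force: [-0.3, -0.0, 0.6]
finger_gap: 0.748
gripper_force: 0.0
```

Now to the stiffest foot, L.

Emit:
arm_command(motion=[[0.5,0.5,0,0,0,0],[0.9,0.9,0,0,0,0],[1,0.95,0,0,0,0],[1,0.95,0,0,0,0],[1,0.95,0,0,0,0],[1,0.95,0,0,0,0],[0.7,0.7,0,0,0,0],[0.35,0.35,0,0,0,0]], grip=0.8)

```text
time: 19.98
eef_pos: [0.4735, 0.045, 0.108]
eef_rot: [-0.202, -3.134, -0.0]
ft_force: [0.2, -0.6, 0.0]
finger_gap: 0.903
gripper_force: 0.0
```

Emit:
arm_command(motion=[[0,0,0,0,0,0],[0,0,0,0,0,0],[0,0,0,0,0,0]])

```text
time: 20.35
eef_pos: [0.4759, 0.043, 0.1085]
eef_rot: [0.205, 3.135, -0.0]
ft_force: [-0.3, -0.7, -0.2]
finger_gap: 0.899
gripper_force: 0.0
```

```bash
python3 -c "
from h import *
print(wshot('w3')[:3,3].round(4))
for n in('scene','side'): cv2.imwrite(f'pics/{n}3.png',imaging.read_camera(n)[:,:,::-1])"
```

```text
[0.4759 0.043  0.1085]
```

View pics/w3.png

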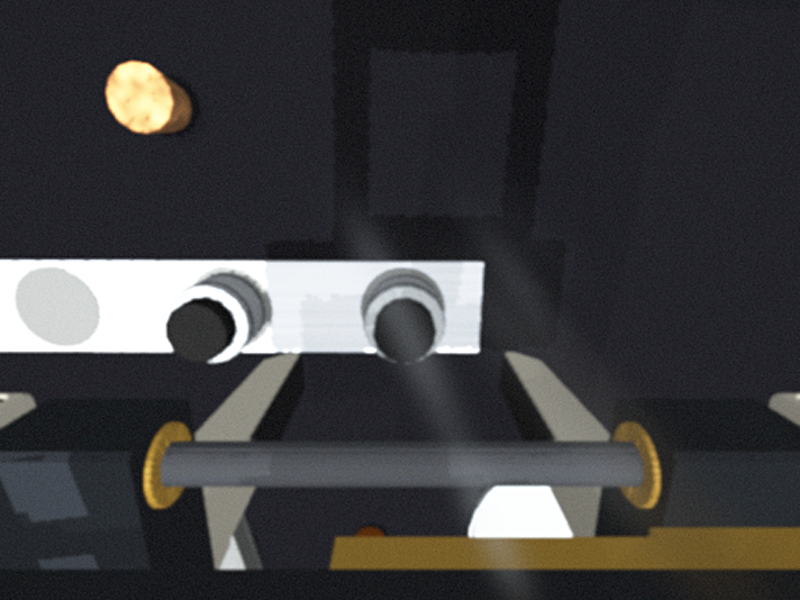

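L's button is at (404,331), centred as before. M stands undisturbed at (201,329), and the R place, a printed grey disc, is empty. Descending and grasping.

Emit:
arm_command(motion=[[0,0,0.8,0,0,0],[0,0,1,0,0,0],[0,0,0.9,0,0,0],[0,0,0.2,0,0,0],[0,0,0,0,0,0],[0,0,0,0,0,0]])

```text
time: 21.25
eef_pos: [0.476, 0.0437, 0.0226]
eef_rot: [0.204, 3.133, -0.0]
ft_force: [0.3, -0.1, -0.3]
finger_gap: 0.901
gripper_force: 0.0
```

Emit:
arm_command(motion=[[0,0,0,0,0,0],[0,0,0,0,0,0],[0,0,0,0,0,0],[0,0,0,0,0,0],[0,0,0,0,0,0],[0,0,0,0,0,0]], grip=-1)

```text
time: 22.0
eef_pos: [0.4751, 0.0439, 0.0217]
eef_rot: [0.204, 3.135, 0.0]
ft_force: [-1.3, 1.1, 1.7]
finger_gap: 0.489
gripper_force: 30.0
```

```bash
python3 - <<'E'
from h import *
im=imaging.read_camera("scene")[:,:,::-1];a=im[195:245,205:365]
im=imaging.read_camera("side")[:,:,::-1];b=im[145:225,190:350]
cv2.imwrite("pics/p2.png",np.vstack([cv2.resize(x,None,fx=4.5,fy=4.5,interpolation=cv2.INTER_CUBIC) for x in(a,b)]))
E
```

```text
(no output)
```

View pics/p2.png

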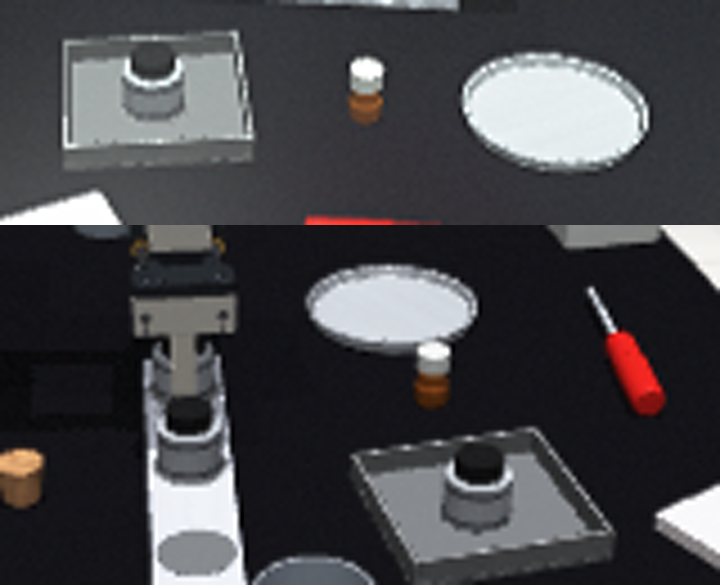

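The soft foot stands upright in the tray, clear of the walls: scene (152,80), side (480,490). I'll refine the dish centre using that foot's known position as a camera check.

```bash
python3 - <<'E'
from h import *
a=lambda u,v,z:onplane("scene",(205+(u+.5)/4.5-.5,195+(v+.5)/4.5-.5),z)
b=lambda u,v,z:onplane("side",(190+(u+.5)/4.5-.5,145+(v-225+.5)/4.5-.5),z)
print("foot",a(152,58,.052),b(480,462,.052),"should be .643 -.167")
print("dish",a(555,108,.012),b(391,306,.012))
print("vial",a(366,67,.045),b(433,350,.045))
E
```

```text
foot [ 0.6494 -0.168 ] [ 0.6386 -0.1768] should be .643 -.167
dish [0.6688 0.137 ] [0.6625 0.1312]
vial [ 0.6568 -0.0069] [ 0.6561 -0.0069]
```

Dish centre is about (0.665,0.139). Carrying the foot there.

Emit:
arm_command(motion=[[0,0,-0.5,0,0,0],[0,0,-1,0,0,0],[-0.3,0.2,-0.7,0,0,0],[-0.7,0.5,0,0,0,0],[-0.9,0.6,0,0,0,0],[-1,0.7,0,0,0,0],[-1,0.7,0,0,0,0],[-1,0.66,0,0,0,0]])

```text
time: 23.1
eef_pos: [0.6347, 0.1253, 0.0882]
eef_rot: [-0.204, -3.135, 0.0]
ft_force: [0.7, 0.4, -2.5]
finger_gap: 0.487
gripper_force: 30.0
```

Emit:
arm_command(motion=[[-0.7,0.45,0,0,0,0],[-0.27,0.15,0,0,0,0],[0,0,0.5,0,0,0],[0,0,0.8,0,0,0],[0,0,0.5,0,0,0],[0,0,0.2,0,0,0],[0,0,0,0,0,0],[0,0,0,0,0,0]])

```text
time: 24.1
eef_pos: [0.6657, 0.1388, 0.0285]
eef_rot: [0.204, 3.133, 0.0]
ft_force: [0.4, 0.9, -1.6]
finger_gap: 0.49
gripper_force: 30.0
```

Emit:
arm_command(motion=[[0,0,0.15,0,0,0],[0,0,0.07,0,0,0],[0,0,0.04,0,0,0],[0,0,0,0,0,0],[0,0,0,0,0,0]])

```text
time: 24.72
eef_pos: [0.6651, 0.1389, 0.0198]
eef_rot: [0.204, 3.135, 0.0]
ft_force: [0.1, -0.5, -1.3]
finger_gap: 0.49
gripper_force: 30.0
```

Emit:
arm_command(motion=[[0,0,0.03,0,0,0],[0,0,0.02,0,0,0],[0,0,0,0,0,0],[0,0,0,0,0,0]])

```text
time: 25.22
eef_pos: [0.6652, 0.1389, 0.0197]
eef_rot: [0.204, 3.134, -0.0]
ft_force: [-2.9, -1.0, 5.7]
finger_gap: 0.491
gripper_force: 30.0
```

Seated with 5.7 N. Releasing, lifting and backing off.

Emit:
arm_command(motion=[[0,0,0,0,0,0],[0,0,0,0,0,0],[0,0,0,0,0,0],[0,0,0,0,0,0],[0,0,0,0,0,0]], grip=0.5)

```text
time: 25.85
eef_pos: [0.6651, 0.1388, 0.0182]
eef_rot: [-0.204, -3.135, 0.0]
ft_force: [0.6, -0.2, -0.5]
finger_gap: 0.749
gripper_force: 0.0
```

Emit:
arm_command(motion=[[0,0,-0.3,0,0,0],[0,0,-0.7,0,0,0],[0,0,-1,0,0,0],[0,0,-1,0,0,0],[0,0,-1,0,0,0],[0,0,-1,0,0,0],[0,0,0,0,0,0],[0,0,0,0,0,0]])

```text
time: 26.85
eef_pos: [0.6646, 0.1388, 0.1677]
eef_rot: [-0.204, -3.134, 0.0]
ft_force: [-1.4, 0.7, -0.2]
finger_gap: 0.752
gripper_force: 0.0
```

```bash
python3 - <<'E'
from h import *
im=imaging.read_camera("scene")[:,:,::-1];a=im[160:250,165:385]
im=imaging.read_camera("side")[:,:,::-1];b=im[135:265,190:410]
cv2.imwrite("pics/p3.png",cv2.resize(np.vstack([a,b]),None,fx=2.7,fy=2.7,interpolation=cv2.INTER_CUBIC))
print(r.get_obs()["eef_pos"],r.get_obs()["finger_gap"])
E
```

```text
[0.66415695 0.13879109 0.1666539 ] 0.7517401292029672
```

View pics/p3.png

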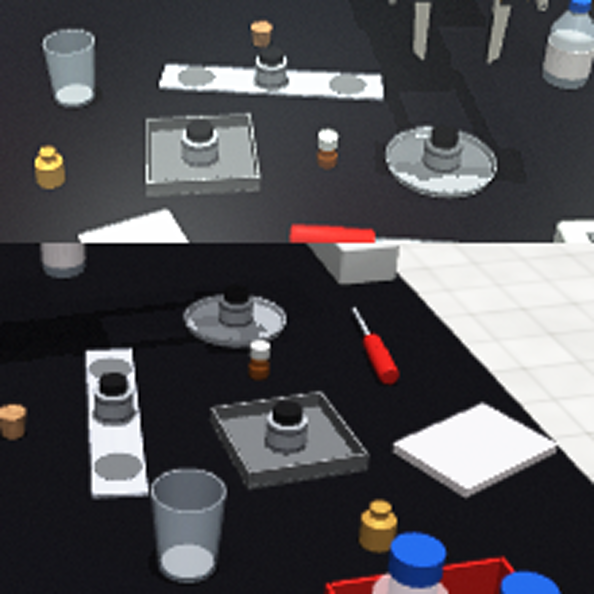

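Both feet stand upright: in the tray at scene (200,143) and in the dish at (442,150), both clear of the walls. The medium foot is in its place at (271,70), and the bystanders are where they were. Handing in.

```bash
python3 -c "
from workcell import r
print(r.finish_job())"
```

```text
the job is handed in; nothing more can be done
None
```

I pressed all three feet in order, each about 5 mm: left 14.1 N (stiffest), middle 8.2 N (medium), right 3.2 N (softest). The softest now stands in the square tray and the stiffest in the round dish, both upright and clear of the walls. The medium foot is still on the rack, the other things look undisturbed in the last pictures, and I handed the job in at about 27 s; the hand-in gave no verdict.

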